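Fill the mount carrier, draw it off its stand and hold it tipped for inspection

TASK

Complete the batch: drop the two loose specimen mounts, polished face up, into the two empty bores that fit them in the mount carrier, while it stays down on its loading stand. Then take the carrier by its grip bar, draw it straight up off the two dowels and hold it clear, at least 15 cm above the bench, tipped about 40 degrees towards you (front edge down, long side level, not swung round to one side) so that all four polished faces can be looked over with every mount still in its bore; finish while still holding it like that, and leave the loupe, timer and brush where they are.

Things in the scene. Friction and masses are not known exactly. Their poses are not given: they have to be found in the camera images.
- stand: Stand fixed to the bench: dark base plate 72 x 252 mm, two cross rests at y = +-115.5 mm, tops 26 mm above the bench. From them rise 8 mm steel dowels, 20 mm tall, at y = +-115.5 mm, through 10.5 mm holes in the carrier (3 mm above its top face): 20 mm of straight lift frees it. Origin: underside centre; x away from the robot, y left, z up.
- carrier: Loose metal block 60 (x) x 254 (y) x 17 (z) mm, 0.28 to 0.46 kg, on the stand's rests, its axes like the stand's. Four blind bores, 12 mm deep, in a row along y: 34 mm wide at y = +-88 mm, 42 mm at +-45. An 11 mm stem in the middle carries a black grip bar. Origin: underside centre, 26 mm above the bench at the start; front long edge (towards the robot) at x = -30 mm.
- grip (a point): Centre of the carrier's black grip bar, 14 (x) x 40 (y) x 22 (z) mm, from 41 to 63 mm above the carrier's underside (24 to 46 mm above its top face). Close the fingers along the carrier's x on its flat 40 x 22 mm sides.
- bore_left_small (a point): Floor centre of the 34 mm bore at the carrier's left end (y = +88 mm), 5 mm above the carrier's underside, 12 mm below its top face. Already holds seated_small.
- bore_left_large (a point): Floor centre of the 42 mm bore left of the grip bar (y = +45 mm), 12 mm below the carrier's top face. Empty at the start; takes large_mount.
- bore_right_large (a point): Floor centre of the 42 mm bore right of the grip bar (y = -45 mm), 12 mm below the carrier's top face. Already holds seated_large.
- bore_right_small (a point): Floor centre of the 34 mm bore at the carrier's right end (y = -88 mm), 12 mm below the carrier's top face. Empty at the start; takes small_mount.
- small_mount: Loose resin specimen mount, a plain round puck 30 mm diameter, 21 mm high, about 32 g, standing on the bench left of the stand with its polished metal section up. Origin: centre of its underside; z up through the polished face. Fits the 34 mm bore with 2 mm play all round. It and large_mount may swap places.
- large_mount: Loose resin specimen mount, round puck 38 mm diameter, 18 mm high, about 36 g, standing on the bench left of the stand, polished face up. Origin: centre of its underside; z up. Fits only the 42 mm bore.
- seated_small: 30 mm diameter, 18 mm high mount that already sits in the left small bore; origin: centre of its underside.
- seated_large: 38 mm diameter, 18 mm high mount that already sits in the right large bore; origin: centre of its underside.
- loupe: Bystander: metal stand loupe, 40 mm diameter, 36 mm high, loose on the bench behind the stand; origin: centre of its underside.
- timer: Bystander: white timer 60 x 70 x 23 mm, loose on the bench behind the stand; origin: centre of its underside.
- brush: Bystander: wooden brush 153 mm long, 15 mm thick, loose on the bench at the far left; origin: centre of its underside.
Things that resemble listed ones, but are neither listed nor needed, are in the scene too. What is shaped like the seated_large but blue or purple is not meant.

How it is judged (in metres and radians):
On the way, in this order (a step that is already met when the one before it is completed fails the run):
1. both loose mounts sit in their bores, let go, with the carrier still down on its stand (distance between small_mount and bore_right_small below 0.006 m and angle between each of small_mount, large_mount's own z axis and vertical below 1.1 rad and distance between large_mount and bore_left_large below 0.006 m and z of carrier in the frame of stand below 0.029 m and angle between carrier's own z axis and vertical below 0.05 rad and contact force between the fingers and small_mount below 0.05 N and contact force between the fingers and large_mount below 0.05 N), for 0.2 s.
2. the carrier has been drawn up off the dowels, still about level (height (world z) of carrier above 0.052 m and angle between carrier's own z axis and vertical below 0.2 rad and contact force between carrier and stand below 0.1 N), for 0.05 s.
At the end, for the whole second after the job is handed in: Carrier held still in the fingers (over 2 N), off the stand, underside centre over 130 mm up, front edge tipped down 30 to 50 deg, long axis level within 10 deg, long axis within 34 deg of the stand's, each mount face up within 6 mm of its bore floor (height (world z) of carrier above 0.13 m and angle between carrier's own z axis and vertical between 0.52 and 0.88 rad and angle between carrier's own x axis and vertical below 1.12 rad and angle between carrier's own y axis and vertical between 1.39 and 1.75 rad and angle between the y axis of carrier and the y axis of stand, either way round below 0.6 rad and contact force between the fingers and carrier above 2 N and contact force between carrier and stand below 0.1 N and linear speed of carrier below 0.03 m/s and distance between small_mount and bore_right_small below 0.006 m and angle between each of small_mount, large_mount, seated_small, seated_large's own z axis and vertical below 1.1 rad and distance between large_mount and bore_left_large below 0.006 m and distance between seated_small and bore_left_small below 0.006 m and distance between seated_large and bore_right_large below 0.006 m); the arm keeps its last pose, push and grip.
It fails at once if the loupe is pushed away (more than 20 mm) (distance of loupe from where it was at the start of the episode above 0.02 m).
It fails at once if the timer is pushed away (more than 20 mm) (distance of timer from where it was at the start of the episode above 0.02 m).
It fails at once if the brush is pushed away (more than 20 mm) (distance of brush from where it was at the start of the episode above 0.02 m).
It also fails if it takes over 64 s, if anything falls off the work surface, if the arm or the gripper's body presses on something with over 40 N, if the wrist force passes 120 N, or if a joint passes its speed limit or range.

ROBOT

A 6-joint arm with a two-finger parallel gripper is mounted at the origin on a cart in front of the work surface, level with it; the furniture and walls round the work are solid. World frame = base frame: x ahead of the robot, y to its left, z up, the work surface at z = 0. Lengths are in m, angles in degrees, forces in N, time in s.
With the tool pointing down it reaches from about 0.4 to 0.825 m from the base axis. Payload 7 kg.
Tool frame: the origin (TCP) lies at the very end of the fingers, on their centre line; the grasp point (between the pads) lies 19 mm behind it (grasp_offset is the x of the grasp point in the tool frame, in m); x points along the fingers, y is the direction in which the jaws open and shut, and the axes are right-handed (so a half turn about x gives the same grasp; the last joint's range is limited). The gripper opens to 88 mm and grips with 3 to 60 N. Pads are 19 mm wide; open, the fingers measure 130 mm over their backs; the gripper's body (78 mm by 193 mm) begins 47 mm behind the grasp point.
Start: joints at [80.277, 20.546, 0.682, 0, -70.136, -16.507], TCP at [0.298, 0.605, 0.227] pointing down, gripper open.
Joint ranges: [-176.03, 176.03], [-82.01, 121.73], [-58.28, 71.71], [-173.87, 95.51], [-174.79, -0.11], [-173.66, 173.66]. Speed limits (degrees/s): [136.94, 136.94, 172.46, 180, 180, 180].

INTERFACE

Orientations are given as [roll, pitch, yaw] about the fixed x, y, z axes, in that order (R = Rz(yaw) Ry(pitch) Rx(roll)).
In Python, from plant import get_obs, snapshot, close_job, grasp_offset gives the robot as it stands.
- The arm moves only by the tool carry_out, never from a script. Its argument "series" is a list that holds one entry, the list of rows, each a list of 6 numbers: the shift along the tool's x, y, z in mm, then the turn, a rotation vector about the tool's x, y, z in degrees. A call has 1 to 10 rows; each row is the pose to reach, as a shift and turn from the pose commanded when the call began, along the tool's axes at that moment; what a row does not reach only later rows make up. A row lasts 1/8 s, in which the tool goes at most 62.5 mm and 10.7 degrees, less where a joint would pass 70% of its speed; a pose out of reach is approached as far as the arm can. A call with a gripper value outside its range is refused whole. "hand" is the gripper's target within -1 to 1 (shut at 1, half-way at 0, fully open at -1), set as the call begins (left out, the last holds). The fingers move at their own pace and stop on an object; the grip force is fixed at half the most. Time passes only in rows, so rows that repeat a pose let the fingers close. It gives the time, the measured TCP pose, the force and the opening at its end, in the units of the state.
- get_obs(): the state, without advancing time (a new reading comes with each control period).
- snapshot(name): name is "scene" or "side" or "wrist"; returns a dict with "color" (400x640x3 uint8, red, green, blue), "fx", "fy", "cx", "cy" (pixels), "eye" and "attitude" of the camera in the world. Camera axes: x right, y down, z forward; pixel columns grow to the right and rows downward; lengths in m; the calibration is good to about 2 mm. A picture is of the moment at which its call begins. There is no depth.
- close_job(): hands the job in, once; it reports no verdict.
The state is a dict: "clock": time; "joint_pos": joint angles; "qvel": joint speeds; "tau": joint torques, N m; "tool_pos": TCP position; "orientation": TCP orientation; "force": force on the tool from outside, world axes, zero at the start; "moment": the same for the moment, N m; "opening": finger opening in m.
Only numpy, scipy, OpenCV 4.12 (cv2) and the standard library are available. Lean on these libraries where they do the work, as an engineer would, in place of code of your own. Each camera call takes 0.05 s, during which the arm holds its last target.

## Working session

There is one attempt and no reset: what is moved stays moved. The work goes in short steps, Python scripts to look and compute and a tool call to move; the robot and the scene stay as the last step left them, time stands still between calls to the robot, and variables do not carry over. Pictures are saved under pics/ and viewed, and the job is handed in when it is done.

Besides the shell and the picture viewer there is one more tool, called after "Call:" as name([rows], argument=value, ...), one row to a line, values as JSON. carry_out: Moves the arm, as the interface text tells. Its arguments: {"type":"object","properties":{"series":{"type":"array","items":{"type":"array","items":{"type":"array","items":{"type":"number"}}}},"hand":{"type":"number"}},"required":["series"]}

```bash
mkdir -p pics; ls; python3 - <<'E'
from plant import *
import cv2
o=get_obs(); print({k:o[k] for k in ('clock','tool_pos','orientation','opening','force')}, grasp_offset)
for n in ('scene','side','wrist'):
    s=snapshot(n); cv2.imwrite(f'pics/{n}0.png',s['color'][:,:,::-1])
    print(n,s['fx'],s['fy'],s['cx'],s['cy'],s['eye'],s['attitude'])
E
```

```text
pics
{'clock': 0.0, 'tool_pos': array([0.29814144, 0.60506029, 0.22562254]), 'orientation': array([  95.44777094,   89.90596019, -110.78832852]), 'opening': 0.08798767913229105, 'force': array([ 0.0574523 ,  0.14517475, -0.5581868 ])} -0.0188
scene 395.70473281208126 395.70473281208126 319.61473646220054 193.019376987956 [0.08799078 0.18845788 0.66313846] [-133.53985788   -0.59779447 -131.62944059]
side 475.92327688433215 475.92327688433215 315.3782389549613 199.91921411834073 [ 0.14766127 -1.18070143  0.5931688 ] [-115.67354678    0.7360593   -23.70879928]
wrist 281.84923424104136 281.84923424104136 321.65982375949477 197.61409328579225 [0.35999084 0.57495704 0.38528719] [ 1.65280049e+02 -4.73060587e-02 -1.16269804e+02]
```

View pics/scene0.png

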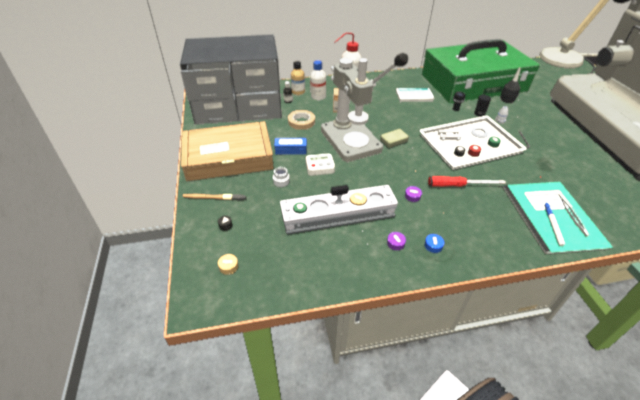

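View pics/side0.png

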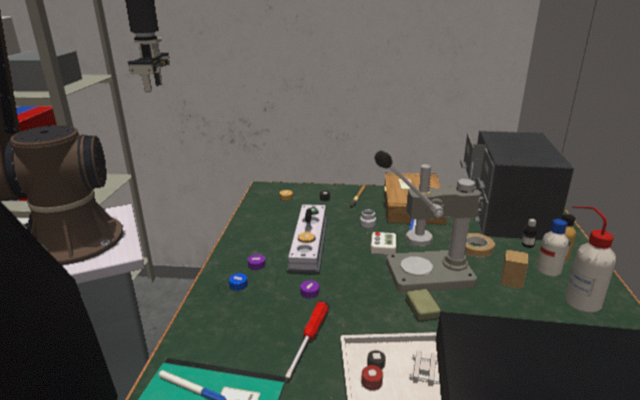

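View pics/wrist0.png

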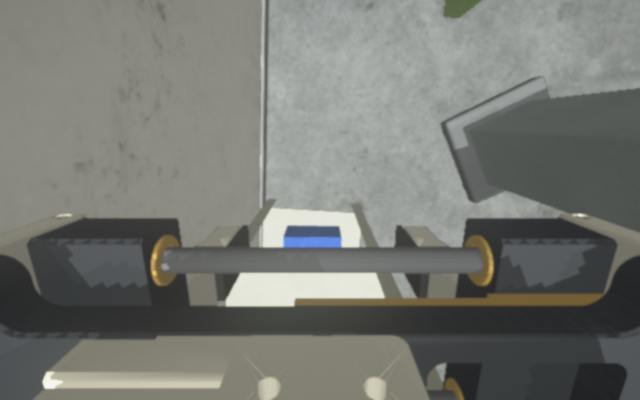

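```bash
python3 - <<'E'
import cv2
a=cv2.imread('pics/scene0.png')
cv2.imwrite('pics/c1.png',cv2.resize(a[170:290,180:420],None,fx=3.3,fy=3.3,interpolation=cv2.INTER_CUBIC))
b=cv2.imread('pics/side0.png')
cv2.imwrite('pics/c2.png',cv2.resize(b[175:305,220:400],None,fx=4.4,fy=4.4,interpolation=cv2.INTER_CUBIC))
E
```

```text
(no output)
```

View pics/c1.png

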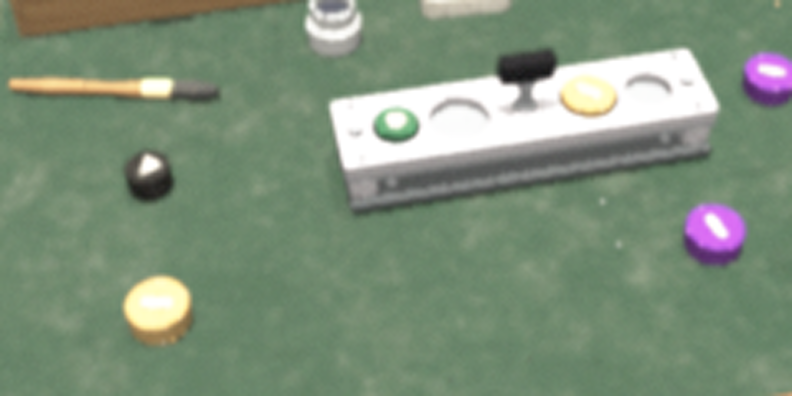

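View pics/c2.png

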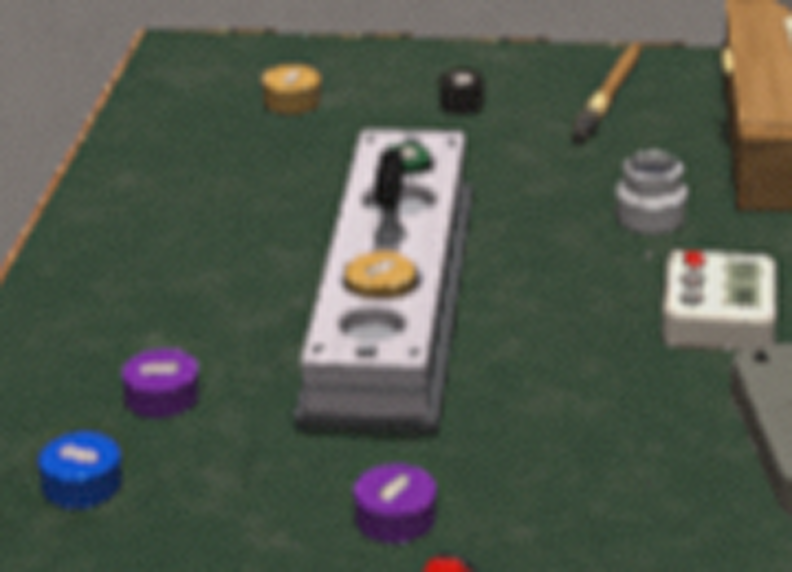

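```bash
cat > h.py <<'E'
import numpy as np, cv2
from scipy.spatial.transform import Rotation as Ro
from scipy.optimize import least_squares
def Rm(a): return Ro.from_euler('xyz',a,degrees=True).as_matrix()
class Cam:
    def __init__(s,d): s.f=np.array([d['fx'],d['fy']]);s.c=np.array([d['cx'],d['cy']]);s.e=np.array(d['eye']);s.R=Rm(d['attitude'])
    def proj(s,P):
        q=(np.atleast_2d(P)-s.e)@s.R; return q[:,:2]/q[:,2:]*s.f+s.c
    def ray(s,uv,z):
        uv=np.atleast_2d(uv); d=np.c_[(uv-s.c)/s.f,np.ones(len(uv))]@s.R.T
        return s.e+d*((z-s.e[2])/d[:,2:])
SC=Cam(dict(fx=395.70473,fy=395.70473,cx=319.614736,cy=193.019377,eye=[0.08799078,0.18845788,0.66313846],attitude=[-133.53985788,-0.59779447,-131.62944059]))
SI=Cam(dict(fx=475.923277,fy=475.923277,cx=315.378239,cy=199.919214,eye=[0.14766127,-1.18070143,0.5931688],attitude=[-115.67354678,0.7360593,-23.70879928]))
E
python3 - <<'E'
from h import *
uc=lambda p,s,o:(np.array(p,float)+.5)/s-.5+o
sc=uc([[345,168],[331,103],[690,52],[718,105]],3.3,[180,170])
si=uc([[302,364],[360,131],[465,131],[437,365]],4.4,[220,175])
print(SC.ray(sc,.043)); print(SI.ray(si,.043))
L=np.array([[-.03,.127],[.03,.127],[.03,-.127],[-.03,-.127]])
Ls=np.array([[-.03,-.127],[-.03,.127],[.03,.127],[.03,-.127]])
def W(p,l): c,s=np.cos(p[2]),np.sin(p[2]); return np.c_[p[0]+c*l[:,0]-s*l[:,1],p[1]+s*l[:,0]+c*l[:,1],np.full(len(l),.043)]
for w in ((1,0),(0,1),(1,1)):
    r=least_squares(lambda p:np.r_[w[0]*(SC.proj(W(p,L))-sc).ravel(),w[1]*(SI.proj(W(p,Ls))-si).ravel()],[.45,.2,0])
    print(w,r.x,np.degrees(r.x[2]),r.fun.round(1))
# mounts top face centres
for n,a,b,h in (('large',[158,300],[292,77],.018),('small',[149,164],[463,78],.021)):
    print(n,SC.ray(uc(a,3.3,[180,170]),h),SI.ray(uc(b,4.4,[220,175]),h))
print('loupe',SC.ray(uc([334,45],3.3,[180,170]),.0),'grip',SC.ray(uc([526,66],3.3,[180,170]),.078),SI.ray(uc([392,178],4.4,[220,175]),.078),'brush',SC.ray(uc([[217,93],[10,85]],3.3,[180,170]),.007))
E
```

```text
[[ 0.55742525 -0.13708533  0.043     ]
 [ 0.61046256 -0.16646712  0.043     ]
 [ 0.48510967 -0.38849712  0.043     ]
 [ 0.43738683 -0.36246358  0.043     ]]
[[ 0.43515785 -0.36433824  0.043     ]
 [ 0.5575037  -0.13899673  0.043     ]
 [ 0.61405534 -0.16561218  0.043     ]
 [ 0.49426145 -0.3927098   0.043     ]]
(1, 0) [ 0.52263906 -0.26355261 -0.50282155] -28.80955242632483 [ 0.2 -0.2  0.2  0.  -0.6 -0.7  0.2  1.  -0.  -0.  -0.  -0.  -0.   0.
 -0.  -0. ]
(0, 1) [ 0.52490497 -0.26604753 -0.4910204 ] -28.133396407820836 [ 0.  -0.   0.  -0.  -0.  -0.   0.  -0.   1.4 -0.5  0.4  0.1 -0.6  0.6
 -1.3  0.2]
(1, 1) [ 0.52421483 -0.26491115 -0.49458794] -28.337801368632853 [ 0.5 -0.6  0.2 -0.3 -1.  -1.6 -0.1 -0.   0.7 -0.7  0.2 -0.1 -0.8  0.5
 -2.   0. ]
large [[0.56524673 0.0017551  0.018     ]] [[0.56601664 0.00193027 0.018     ]]
small [[ 0.66246405 -0.05272684  0.021     ]] [[ 0.66430856 -0.05346786  0.021     ]]
loupe [[ 0.69475866 -0.23077772  0.        ]] grip [[ 0.52449002 -0.2640096   0.078     ]] [[ 0.52543745 -0.26508643  0.078     ]] brush [[ 0.70258303 -0.13161091  0.007     ]
 [ 0.80719523 -0.02393301  0.007     ]]
```

```bash
cat >> h.py <<'E'
YAW=-28.5; CP=np.array([.5237,-.2647])
def carr(x,y,z=0,yaw=None):
    a=np.radians(YAW if yaw is None else yaw); c,s=np.cos(a),np.sin(a)
    return np.array([CP[0]+c*x-s*y,CP[1]+s*x+c*y,z])
def Rdown(sgn,yaw=None,tip=0):
    """tool x down, y along sgn*carrier x, then tipped by tip deg (front edge down)"""
    a=np.radians(YAW if yaw is None else yaw); cx=np.array([np.cos(a),np.sin(a),0]);cy=np.array([-np.sin(a),np.cos(a),0])
    x=np.array([0,0,-1.]);y=sgn*cx;R=np.c_[x,y,np.cross(x,y)]
    return Ro.from_rotvec(-np.radians(tip)*cy).as_matrix()@R
def cur():
    from plant import get_obs
    o=get_obs(); return o,np.array(o['tool_pos']),Rm(o['orientation'])
def delta(P,R):
    o,p,C=cur()
    print('t',round(o['clock'],2),'pos',p.round(4),'open',round(o['opening'],4),'F',np.round(o['force'],1),'j',np.round(o['joint_pos'],1))
    print('shift mm',((np.array(P)-p)@C*1000).round(1),'turn',np.degrees(Ro.from_matrix(C.T@R).as_rotvec()).round(2))
E
python3 - <<'E'
from h import *
o,p,C=cur(); print(C.round(3))
for s in (1,-1): delta([.566,.002,.12],Rdown(s))
print(SC.ray([350,150],0),SC.ray([325,137],0), SC.ray([400,62],.2))
E
```

```text
[[-0.    -0.442 -0.897]
 [-0.001 -0.897  0.442]
 [-1.     0.001 -0.   ]]
t 0.15 pos [0.2982 0.6051 0.2258] open 0.0876 F [-0.1  0.2 -0.3] j [ 80.3  20.6   0.6  -0.  -70.1 -16.5]
shift mm [ 106.5  422.5 -506.8] turn [-8.773e+01  5.000e-02 -7.000e-02]
t 0.15 pos [0.2982 0.6051 0.2258] open 0.0876 F [-0.1  0.2 -0.3] j [ 80.3  20.6   0.6  -0.  -70.1 -16.5]
shift mm [ 106.5  422.5 -506.8] turn [ 9.227e+01 -7.000e-02 -5.000e-02]
[[ 0.67858179 -0.45752394  0.        ]] [[ 0.76872931 -0.44641586  0.        ]] [[ 0.68338027 -0.62896416  0.2       ]]
```

Call:
carry_out([
  [[3,20,-24,4,0,0],[8,60,-72,12,0,0],[15,105,-126,22,0,0],[22,150,-180,32,0,0],[29,195,-234,42,0,0],[36,240,-288,52,0,0],[43,285,-342,62,0,0],[50,330,-396,72,0,0],[57,370,-444,82,0,0],[63,405,-486,89,0,0]],
], hand=-1)

```text
clock: 1.4
tool_pos: [0.5389, 0.0636, 0.168]
orientation: [-36.9, 90.0, 27.6]
force: [1.2, 0.2, 0.0]
opening: 0.0879
```

```bash
python3 - <<'E'
from h import *
from plant import *
s=snapshot('wrist'); cv2.imwrite('pics/w1.png',s['color'][:,:,::-1]); c=Cam(s)
delta([.566,.002,.12],Rdown(-1))
print(c.e, c.proj([[.566,.002,.018],[.6634,-.053,.021]]))
E
```

```text
t 1.45 pos [0.5399 0.058  0.1667] open 0.0879 F [ 2.8 -2.7  0.9] j [ 26.9  11.  -20.9   0.1 -58.3 -52.9]
shift mm [ 46.8 -48.  -38.8] turn [ 2.52 -0.14 -0.04]
[0.51007614 0.00175862 0.32755073] [[275.28784751 146.40241569]
 [169.9434079  139.33564756]]
```

View pics/w1.png

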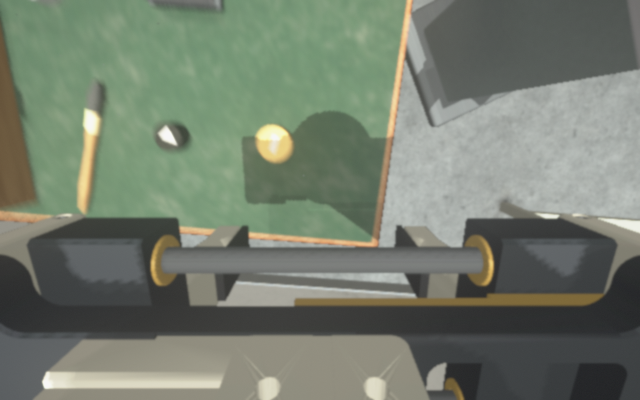

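```bash
python3 - <<'E'
from h import *
from plant import *
s=snapshot('wrist'); im=s['color'][:,:,::-1]; c=Cam(s)
cv2.imwrite('pics/w2.png',cv2.resize(im[90:200,120:320],None,fx=4,fy=4,interpolation=cv2.INTER_CUBIC)); 
delta([.566,.002,.12],Rdown(-1))
print(c.e,c.proj([[.566,.002,.018],[.6634,-.053,.021]]))
np.savez('w2.npz',**{k:s[k] for k in s})
E
```

```text
t 1.5 pos [0.539  0.0605 0.1669] open 0.0877 F [-0.5  0.5  0.4] j [ 27.1  11.  -20.9   0.  -58.3 -52.9]
shift mm [ 46.9 -49.8 -40.8] turn [ 2.76 -0.12 -0.07]
[ 0.51086818 -0.00318521  0.32644729] [[277.90080738 151.5231529 ]
 [172.68766833 145.46635442]]
```

View pics/w2.png

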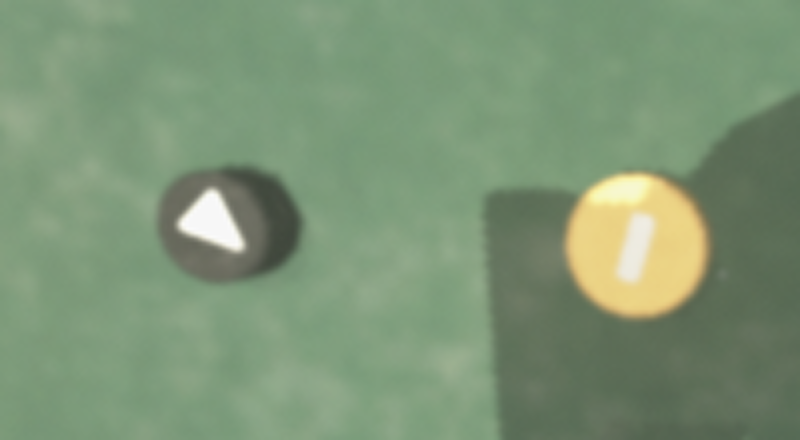

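Call:
carry_out([
  [[15,-12,-10,1,0,0],[40,-35,-29,2,0,0],[65,-50,-41,2.7,0,0],[95,-50,-41,2.7,0,0],[115,-50,-41,2.7,0,0],[115,-50,-41,2.7,0,0]],
])

```text
clock: 2.25
tool_pos: [0.5646, 0.0072, 0.0509]
orientation: [134.5, 89.8, -163.3]
force: [0.3, 0.9, -0.4]
opening: 0.0875
```

```bash
python3 - <<'E'
from h import *
from plant import *
s=snapshot('scene'); im=s['color'][:,:,::-1]; 
cv2.imwrite('pics/s2.png',cv2.resize(im[170:290,180:300],None,fx=5,fy=5,interpolation=cv2.INTER_CUBIC)); 
delta([.566,.002,.0125],Rdown(-1))
E
```

```text
t 2.3 pos [0.5655 0.0074 0.0522] open 0.0875 F [ 0.  -0.4 -0.5] j [ 20.6  20.4 -25.4   0.  -44.3 -48.4]
shift mm [39.7 -3.  -4.5] turn [ 0.65 -0.09 -0.08]
```

View pics/s2.png

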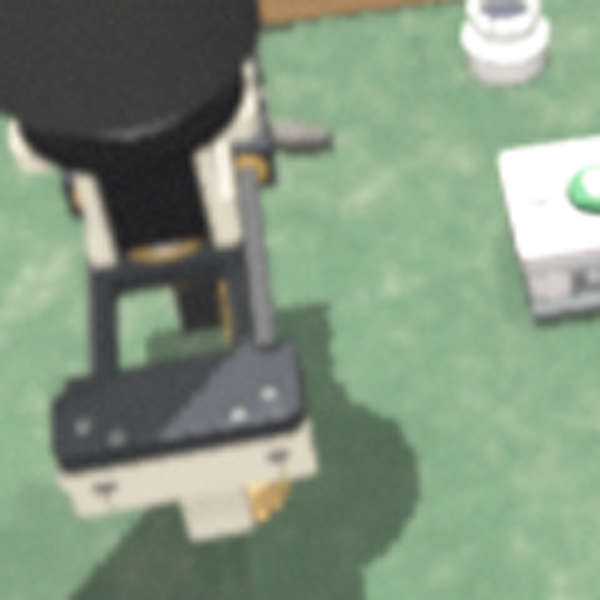

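Call:
carry_out([
  [[5,-3,-4.5,0.6,0,0],[15,-3,-4.5,0.6,0,0],[27,-3,-4.5,0.6,0,0],[36,-3,-4.5,0.6,0,0],[38.5,-3,-4.5,0.6,0,0],[38.5,-3,-4.5,0.6,0,0]],
])

```text
clock: 3.05
tool_pos: [0.5666, 0.0017, 0.0143]
orientation: [142.8, 90.0, -155.7]
force: [-0.5, -0.6, -0.2]
opening: 0.0873
```

```bash
python3 - <<'E'
from h import *
delta([.566,.002,.0125],Rdown(-1))
E
```

```text
t 3.05 pos [0.5666 0.0017 0.0143] open 0.0873 F [-0.5 -0.6 -0.2] j [ 20.   23.4 -27.2   0.  -39.4 -48.5]
shift mm [1.8 0.7 0. ] turn [-0.02 -0.02 -0.02]
```

Call:
carry_out([
  [[1.5,0,0,0,0,0],[1.5,0,0,0,0,0],[1.5,0,0,0,0,0],[1.5,0,0,0,0,0],[1.5,0,0,0,0,0],[1.5,0,0,0,0,0]],
], hand=1)

```text
clock: 3.8
tool_pos: [0.5666, 0.0016, 0.0131]
orientation: [127.7, 90.0, -170.8]
force: [-0.1, 0.9, 1.2]
opening: 0.0353
```

```bash
python3 - <<'E'
from h import *
p=carr(0,45); print(p)
delta([.566,.002,.0125],Rdown(-1))
delta([p[0],p[1],.12],Rdown(-1))
E
```

```text
[21.99584421 39.28207007  0.        ]
t 3.8 pos [0.5666 0.0016 0.0131] open 0.0353 F [-0.1  0.9  1.2] j [ 19.9  23.5 -27.3  -0.  -39.2 -48.5]
shift mm [0.6 0.7 0. ] turn [-0.03 -0.   -0.  ]
t 3.8 pos [0.5666 0.0016 0.0131] open 0.0353 F [-0.1  0.9  1.2] j [ 19.9  23.5 -27.3  -0.  -39.2 -48.5]
shift mm [ -109.5   -65.3 44745.5] turn [-0.03 -0.   -0.  ]
```

```bash
python3 - <<'E'
from h import *
from plant import *
s=snapshot('scene'); im=s['color'][:,:,::-1]; 
a=cv2.resize(im[220:290,190:270],None,fx=5,fy=5,interpolation=cv2.INTER_CUBIC)
s=snapshot('wrist'); b=s['color'][:,:,::-1]
s=snapshot('side'); im=s['color'][:,:,::-1]; d=cv2.resize(im[170:230,260:360],None,fx=4,fy=4,interpolation=cv2.INTER_CUBIC)
o=np.zeros((600,800,3),np.uint8); o[:350,:400]=a; o[:240,400:]=d; o[350:600,:400]=cv2.resize(b,(400,250)); cv2.imwrite('pics/g1.png',o)
delta([.566,.002,.0125],Rdown(-1))
E
```

```text
t 3.95 pos [0.5666 0.0017 0.0131] open 0.0356 F [-1.4  0.7  0.9] j [ 20.   23.5 -27.3  -0.  -39.2 -48.5]
shift mm [ 0.6  0.7 -0. ] turn [-0.03 -0.   -0.01]
```

View pics/g1.png

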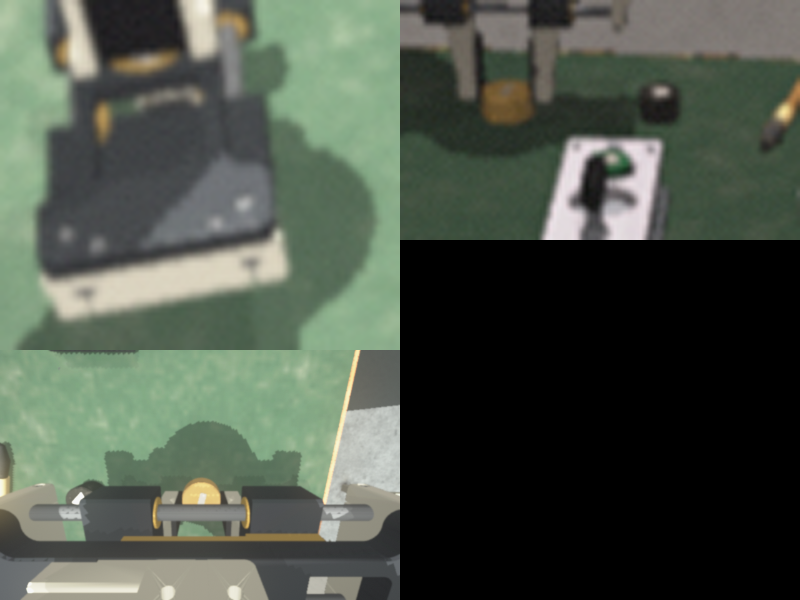

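Call:
carry_out([
  [[-4,0,0,0,0,0],[-20,0,0,0,0,0],[-50,0,0,0,0,0],[-80,0,0,0,0,0],[-100,0,0,0,0,0],[-105,0,0,0,0,0],[-105,0,0,0,0,0]],
])

```text
clock: 4.82
tool_pos: [0.5666, 0.0017, 0.1184]
orientation: [-29.6, 90.0, 31.8]
force: [-0.1, 0.7, 0.0]
opening: 0.0357
```

```bash
python3 - <<'E'
from h import *
from plant import *
import h
s=snapshot('wrist'); b=s['color'][:,:,::-1]; c=Cam(s)
o,p,C=cur()
# top face of mount: 5mm behind TCP
q=c.proj([p+C@[-.005,0,0],p+C@[-.005,0,.01],p+C@[-.005,.01,0]]); print(q)
b=b.copy()
x0,y0=240,200
a=cv2.resize(b[y0:y0+110,x0:x0+160],None,fx=5,fy=5,interpolation=cv2.INTER_CUBIC)
cv2.circle(a,tuple(int(v) for v in (q[0]-[x0,y0])*5),5,(0,0,255),-1)
cv2.imwrite('pics/g2.png',a)
t=h.carr(0,45,.12); print(t); delta(t,Rdown(-1))
E
```

```text
[[323.18244205 241.40950782]
 [323.16741131 256.78154831]
 [340.01927624 241.40811379]]
[21.99584421 39.28207007  0.12      ]
t 4.88 pos [0.5663 0.0016 0.1177] open 0.0357 F [ 0.9 -0.8 -1.1] j [ 19.9  15.9 -21.5  -0.  -52.6 -48.5]
shift mm [-1.12000e+01 -5.50000e+01  4.47457e+04] turn [-0.04 -0.01 -0.03]
```

View pics/g2.png

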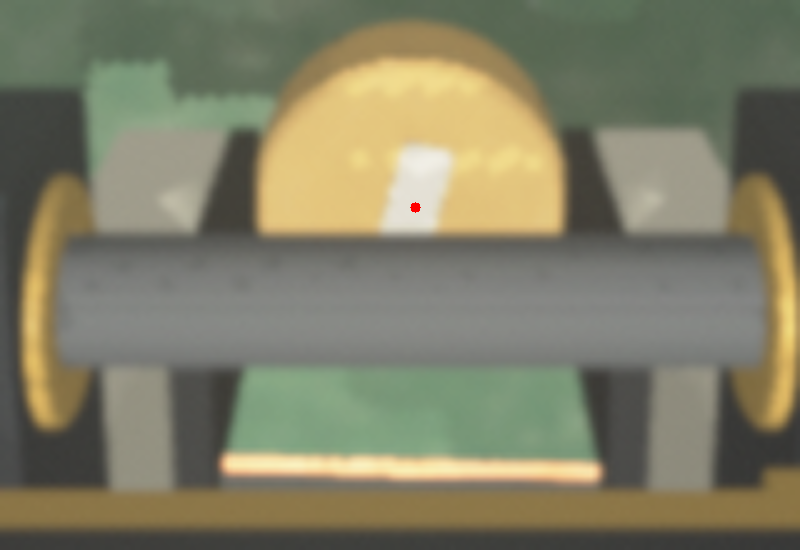

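```bash
python3 - <<'E'
from h import *
t=carr(0,.045,.12); print(t); delta(t,Rdown(-1))
E
```

```text
[ 0.54517214 -0.22515323  0.12      ]
t 4.88 pos [0.5663 0.0016 0.1177] open 0.0357 F [ 0.9 -0.8 -1.1] j [ 19.9  15.9 -21.5  -0.  -52.6 -48.5]
shift mm [  -2.3  -89.8 -209.2] turn [-0.04 -0.01 -0.03]
```

Call:
carry_out([
  [[-1,-7,-15,0,0,0],[-2,-20,-45,0,0,0],[-2,-35,-80,0,0,0],[-2,-48,-112,0,0,0],[-2,-60,-138,0,0,0],[-2,-65,-150,0,0,0],[-2,-65,-150,0,0,0],[-2,-65,-150,0,0,0]],
])

```text
clock: 5.88
tool_pos: [0.5521, -0.1609, 0.1198]
orientation: [107.4, 90.0, 168.8]
force: [-0.2, 0.4, -0.3]
opening: 0.0353
```

```bash
python3 - <<'E'
from h import *
from plant import *
s=snapshot('wrist'); b=s['color'][:,:,::-1]; c=Cam(s)
np.savez('w3.npz',**{k:s[k] for k in s})
q=c.proj([carr(x,y,.043) for x in(-.03,.03) for y in (-.127,.127)]+[carr(0,y,.043) for y in (-.088,-.045,.045,.088)]); print(q.round(1))
cv2.imwrite('pics/w3.png',b)
t=carr(0,.045,.12); print(t); delta(t,Rdown(-1))
E
```

```text
[[ 330.3 -132. ]
 [ 328.4  228. ]
 [ 239.8 -131.9]
 [ 261.2  228. ]
 [ 287.   -61.3]
 [ 288.9    8.8]
 [ 292.3  133.9]
 [ 293.6  185.3]]
[ 0.54517214 -0.22515323  0.12      ]
t 5.92 pos [ 0.5522 -0.1606  0.1199] open 0.0354 F [ 0.4 -0.2 -0.9] j [  3.3  16.5 -20.3  -0.  -53.2 -31.8]
shift mm [ -0.1 -24.6 -60. ] turn [ 0.   -0.   -0.01]
```

View pics/w3.png

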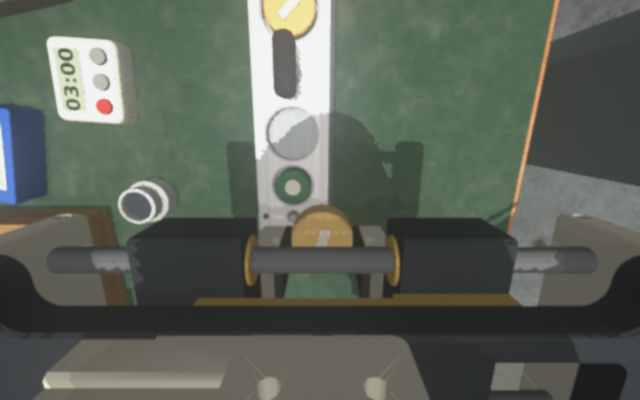

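```bash
python3 - <<'E'
from h import *
s=np.load('w3.npz'); b=s['color'][:,:,::-1]
cv2.imwrite('pics/w3c.png',cv2.resize(b[0:230,225:375],None,fx=2.6,fy=2.6,interpolation=cv2.INTER_CUBIC))
cv2.imwrite('pics/w3d.png',cv2.resize(b[90:225,225:375],None,fx=4.4,fy=4.4,interpolation=cv2.INTER_CUBIC))
E
```

```text
(no output)
```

View pics/w3d.png

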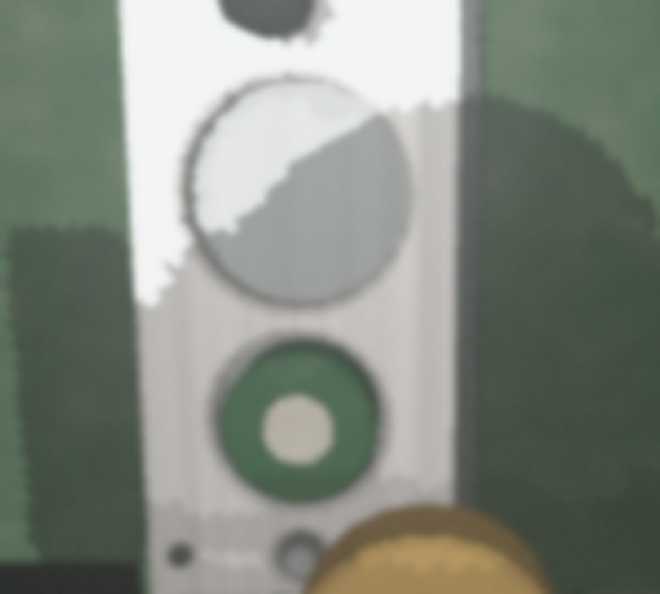

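Call:
carry_out([
  [[0,-6,-15,0,0,0],[0,-16,-40,0,0,0],[0,-24,-58,0,0,0],[0,-24.5,-60,0,0,0],[20,-24.5,-60,0,0,0],[45,-24.5,-60,0,0,0],[60,-24.5,-60,0,0,0],[60,-24.5,-60,0,0,0],[60,-24.5,-60,0,0,0]],
])

```text
clock: 7.05
tool_pos: [0.5456, -0.2256, 0.0608]
orientation: [-81.2, 89.9, -19.7]
force: [0.7, -1.2, 0.1]
opening: 0.0353
```

```bash
python3 - <<'E'
from h import *
from plant import *
s=snapshot('scene'); im=s['color'][:,:,::-1]; 
a=cv2.resize(im[170:250,270:400],None,fx=3,fy=3,interpolation=cv2.INTER_CUBIC)
s=snapshot('side'); im=s['color'][:,:,::-1]; d=cv2.resize(im[170:270,270:350],None,fx=5,fy=5,interpolation=cv2.INTER_CUBIC)
s=snapshot('wrist'); b=s['color'][:,:,::-1]
o=np.zeros((600,800,3),np.uint8); o[:240,:390]=a; o[:500,400:]=d; o[250:500,:400]=cv2.resize(b[100:300,160:480],(400,250)); cv2.imwrite('pics/g3.png',o)
t=carr(0,.045,.045); print(t); delta(t,Rdown(-1))
E
```

```text
[ 0.54517214 -0.22515323  0.045     ]
t 7.2 pos [ 0.5456 -0.2256  0.061 ] open 0.0356 F [-0.1  0.3 -0.3] j [ -3.5  21.6 -21.9   0.  -46.4 -25. ]
shift mm [16.   0.7  0.2] turn [-0.02  0.03  0.08]
```

View pics/g3.png

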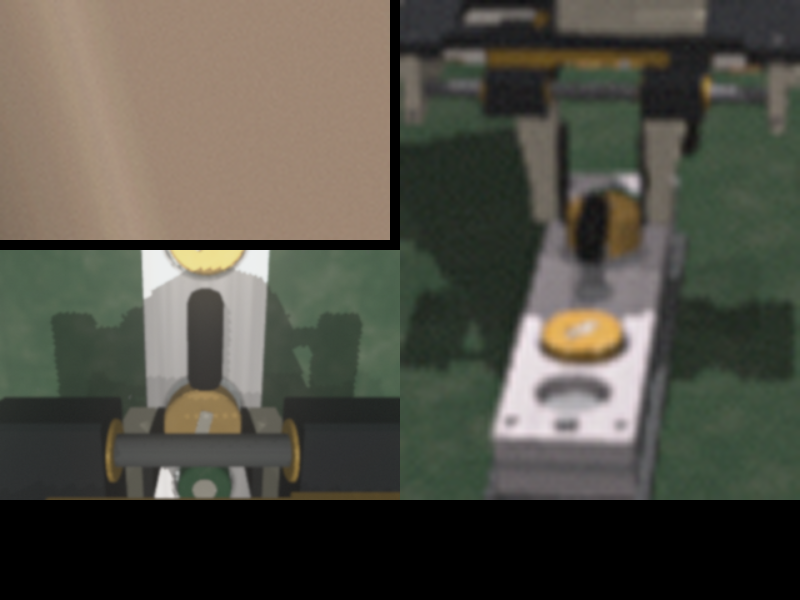

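Call:
carry_out([
  [[4,0.5,0,0,0,0],[8,0.5,0,0,0,0],[11,0.5,0,0,0,0],[13,0.5,0,0,0,0],[15,0.5,0,0,0,0],[15,0.5,0,0,0,0]],
])

```text
clock: 7.95
tool_pos: [0.5445, -0.2254, 0.0449]
orientation: [114.0, 90.0, 175.5]
force: [0.6, -0.3, -0.6]
opening: 0.0354
```

```bash
python3 - <<'E'
from h import *
from plant import *
s=snapshot('side'); im=s['color'][:,:,::-1]; d=cv2.resize(im[170:270,270:350],None,fx=5,fy=5,interpolation=cv2.INTER_CUBIC)
s=snapshot('wrist'); b=s['color'][:,:,::-1]
o=np.zeros((500,800,3),np.uint8); o[:500,400:]=d; o[:250,:400]=cv2.resize(b[100:300,160:480],(400,250)); cv2.imwrite('pics/g4.png',o)
delta(carr(0,.045,.045),Rdown(-1))
E
```

```text
t 8.05 pos [ 0.5446 -0.2254  0.0451] open 0.0356 F [-0.5  0.3  0.4] j [ -3.5  22.7 -22.8   0.  -44.5 -25. ]
shift mm [ 0.1 -0.4  0.5] turn [-0.03 -0.   -0.  ]
```

View pics/g4.png

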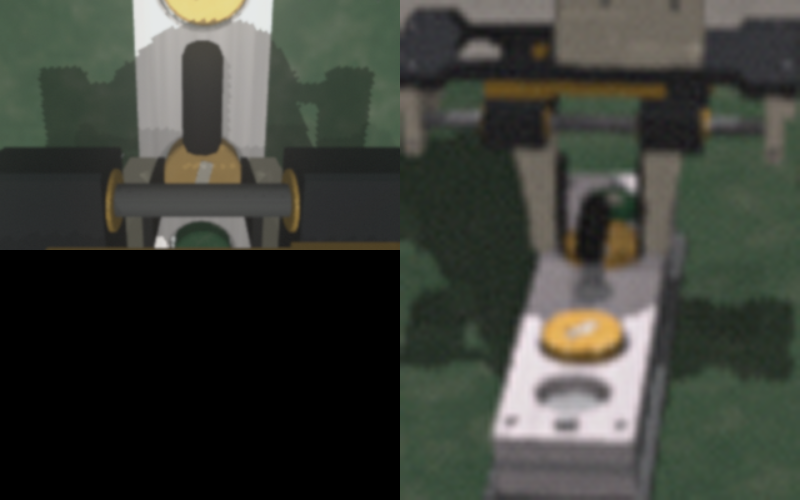

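Call:
carry_out([
  [[0,0,0,0,0,0],[0,0,0,0,0,0],[0,0,0,0,0,0],[-3,0,0,0,0,0],[-20,0,0,0,0,0],[-50,0,0,0,0,0],[-75,0,0,0,0,0],[-80,0,0,0,0,0],[-80,0,0,0,0,0]],
], hand=-1)

```text
clock: 9.18
tool_pos: [0.5447, -0.2253, 0.1257]
orientation: [-58.9, 89.9, 2.5]
force: [0.5, -0.0, -0.5]
opening: 0.0875
```

```bash
python3 - <<'E'
from h import *
from plant import *
s=snapshot('side'); im=s['color'][:,:,::-1]; d=cv2.resize(im[170:270,270:350],None,fx=5,fy=5,interpolation=cv2.INTER_CUBIC)
s=snapshot('wrist'); b=s['color'][:,:,::-1]
o=np.zeros((500,800,3),np.uint8); o[:500,400:]=d; o[:250,:400]=cv2.resize(b[100:300,160:480],(400,250)); cv2.imwrite('pics/g5.png',o)
delta([.6634,-.053,.06],Rdown(-1))
E
```

```text
t 9.28 pos [ 0.544  -0.2252  0.1245] open 0.0876 F [ 1.3  0.2 -0.4] j [ -3.5  17.5 -18.2  -0.  -54.4 -25. ]
shift mm [ 64.4 -22.6 208.4] turn [-0.04 -0.01 -0.06]
```

View pics/g5.png

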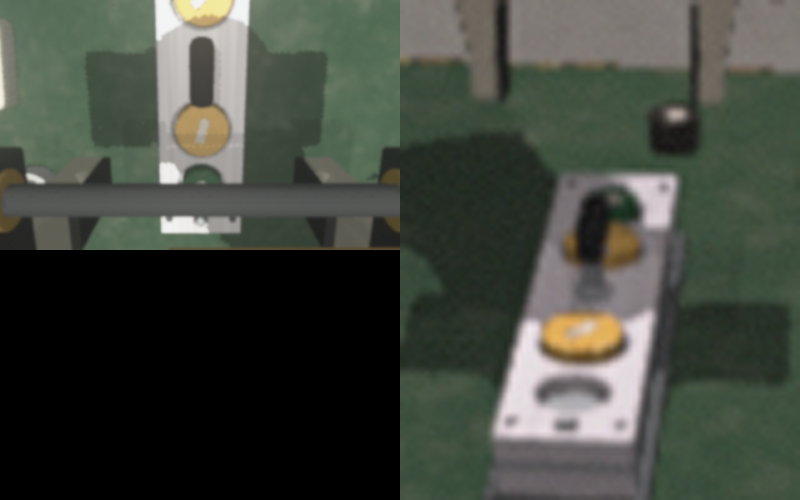

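```bash
python3 - <<'E'
from h import *
print(SC.ray([[193,176],[271,170],[272,150]],0)[:,:2], SC.ray([[187,152],[268,147]],.06)[:,:2])
delta([.6634,-.053,.05],Rdown(-1))
E
```

```text
[[ 0.86247238 -0.07962702]
 [ 0.75212471 -0.24282413]
 [ 0.81864417 -0.29552202]] [[ 0.88305405 -0.08839059]
 [ 0.76905558 -0.25153796]]
t 9.28 pos [ 0.544  -0.2252  0.1245] open 0.0876 F [ 1.3  0.2 -0.4] j [ -3.5  17.5 -18.2  -0.  -54.4 -25. ]
shift mm [ 74.4 -22.6 208.4] turn [-0.04 -0.01 -0.06]
```

Call:
carry_out([
  [[0,-2,20,0,0,0],[0,-6,60,0,0,0],[0,-11,105,0,0,0],[0,-16,150,0,0,0],[0,-20,190,0,0,0],[15,-22,206,0,0,0],[40,-22.5,208,0,0,0],[64,-22.5,208,0,0,0],[64,-22.5,208,0,0,0]],
])

```text
clock: 10.4
tool_pos: [0.6615, -0.0534, 0.0579]
orientation: [125.8, 89.7, -172.8]
force: [-0.8, -0.2, 0.3]
opening: 0.0876
```

```bash
python3 - <<'E'
from h import *
from plant import *
s=snapshot('wrist'); b=s['color'][:,:,::-1];c=Cam(s)
print(c.proj([.6634,-.053,.021]))
a=cv2.resize(b[150:300,220:430],None,fx=3.8,fy=3.8,interpolation=cv2.INTER_CUBIC); cv2.imwrite('pics/g6.png',a)
delta([.6634,-.053,.0135],Rdown(-1))
E
```

```text
[[320.32815777 220.86810267]]
t 10.45 pos [ 0.6627 -0.0535  0.0596] open 0.0875 F [1.2 0.8 0.9] j [ 12.2  27.7 -11.7   0.  -50.8 -40.7]
shift mm [46.1 -0.5  0.8] turn [-0.03 -0.12 -0.14]
```

View pics/g6.png

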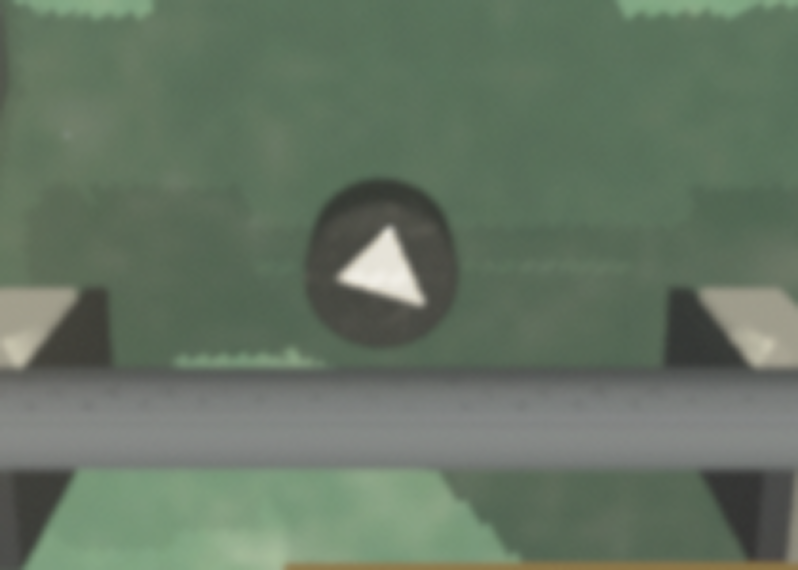

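Call:
carry_out([
  [[8,-0.5,0.8,0,0,0],[20,-0.5,0.8,0,0,0],[34,-0.5,0.8,0,0,0],[43,-0.5,0.8,0,0,0],[46,-0.5,0.8,0,0,0],[46,-0.5,0.8,0,0,0]],
])

```text
clock: 11.2
tool_pos: [0.6645, -0.0529, 0.0148]
orientation: [138.1, 90.0, -160.4]
force: [-0.4, -0.0, 0.3]
opening: 0.0877
```

```bash
python3 - <<'E'
from h import *
delta([.6634,-.053,.0135],Rdown(-1))
E
```

```text
t 11.2 pos [ 0.6645 -0.0529  0.0148] open 0.0877 F [-0.4 -0.   0.3] j [ 12.2  30.6 -13.6   0.  -45.8 -40.7]
shift mm [ 1.3  0.9 -0.6] turn [-0.03 -0.01 -0.01]
```

Call:
carry_out([
  [[1,0.5,-0.5,0,0,0],[1,0.5,-0.5,0,0,0],[1,0.5,-0.5,0,0,0],[1,0.5,-0.5,0,0,0],[1,0.5,-0.5,0,0,0],[1,0.5,-0.5,0,0,0],[1,0.5,-0.5,0,0,0]],
], hand=1)

```text
clock: 12.08
tool_pos: [0.6638, -0.0531, 0.0141]
orientation: [151.0, 90.0, -147.5]
force: [-0.3, 0.1, 0.4]
opening: 0.028
```

Call:
carry_out([
  [[-4,0,0,0,0,0],[-20,0,0,0,0,0],[-50,0,0,0,0,0],[-80,0,0,0,0,0],[-100,0,0,0,0,0],[-105,0,0,0,0,0],[-105,0,0,0,0,0]],
])

```text
clock: 12.95
tool_pos: [0.6638, -0.053, 0.1195]
orientation: [-36.9, 90.0, 24.5]
force: [-0.4, -0.0, -0.6]
opening: 0.0284
```

```bash
python3 - <<'E'
from h import *
from plant import *
s=snapshot('wrist'); b=s['color'][:,:,::-1]; c=Cam(s)
o,p,C=cur()
q=c.proj([p+C@[-.007,0,0],p+C@[-.007,0,.01],p+C@[-.007,.01,0]]); print(q)
x0,y0=240,200
a=cv2.resize(b[y0:y0+110,x0:x0+160],None,fx=5,fy=5,interpolation=cv2.INTER_CUBIC)
cv2.circle(a,tuple(int(v) for v in (q[0]-[x0,y0])*5),5,(0,0,255),-1)
cv2.imwrite('pics/g7.png',a)
delta(carr(0,-.088,.13),Rdown(-1))
E
```

```text
[[323.31665753 242.7593854 ]
 [323.30046751 258.27771536]
 [340.33856477 242.75834515]]
t 13.0 pos [ 0.6634 -0.0531  0.1186] open 0.0279 F [ 0.2 -1.1 -0.5] j [ 12.2  24.3  -8.4  -0.  -57.3 -40.7]
shift mm [ -11.3   21.6 -340.6] turn [-0.04 -0.01 -0.04]
```

View pics/g7.png

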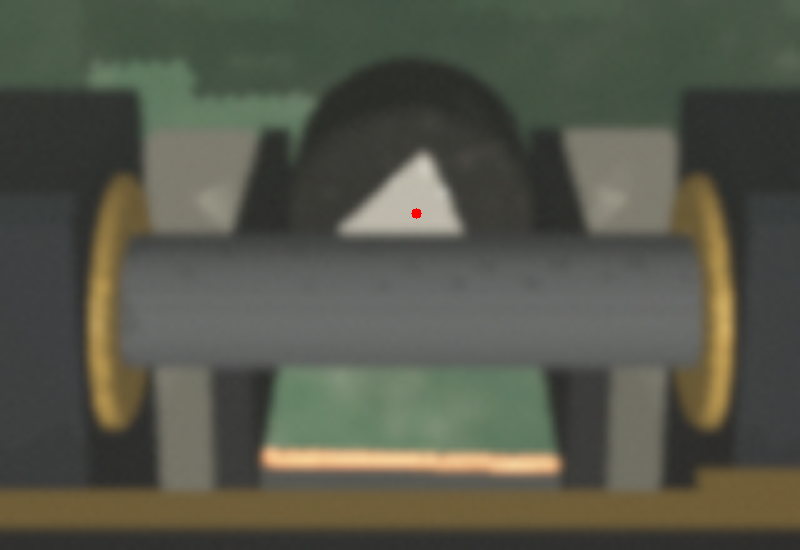

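Call:
carry_out([
  [[-5,1,-15,0,0,0],[-10,4,-55,0,0,0],[-11,6,-100,0,0,0],[-11,9,-145,0,0,0],[-11,12,-190,0,0,0],[-11,15,-230,0,0,0],[-11,17,-260,0,0,0],[-11,18.5,-277,0,0,0],[-11,19,-280,0,0,0],[-11,19,-280,0,0,0]],
])

```text
clock: 14.25
tool_pos: [0.5135, -0.2899, 0.13]
orientation: [77.7, 90.0, 139.2]
force: [0.1, -0.6, 0.3]
opening: 0.0278
```

```bash
python3 - <<'E'
from h import *
from plant import *
s=snapshot('wrist'); b=s['color'][:,:,::-1].copy();c=Cam(s)
q=c.proj([carr(0,-.088,.043),carr(-.03,-.127,.043),carr(.03,-.127,.043),carr(0,-.045,.0485)]); print(q.round(1))
x0,y0=240,60
a=cv2.resize(b[y0:y0+160,x0:x0+180],None,fx=3.7,fy=3.7,interpolation=cv2.INTER_CUBIC)
for u in q: cv2.circle(a,tuple(int(round(v)) for v in (u-[x0,y0]+.5)*3.7),2,(0,0,255),-1)
cv2.imwrite('pics/g8.png',a)
delta(carr(0,-.088,.13),Rdown(-1))
E
```

```text
[[325.9 131.9]
 [362.7  82.9]
 [289.3  83. ]
 [325.9 182.7]]
t 14.3 pos [ 0.5137 -0.2896  0.13  ] open 0.0282 F [-0.3 -0.2 -0.6] j [-10.4  17.2 -17.8  -0.  -55.1 -18.1]
shift mm [ -0.    3.1 -61.4] turn [-0. -0. -0.]
```

View pics/g8.png

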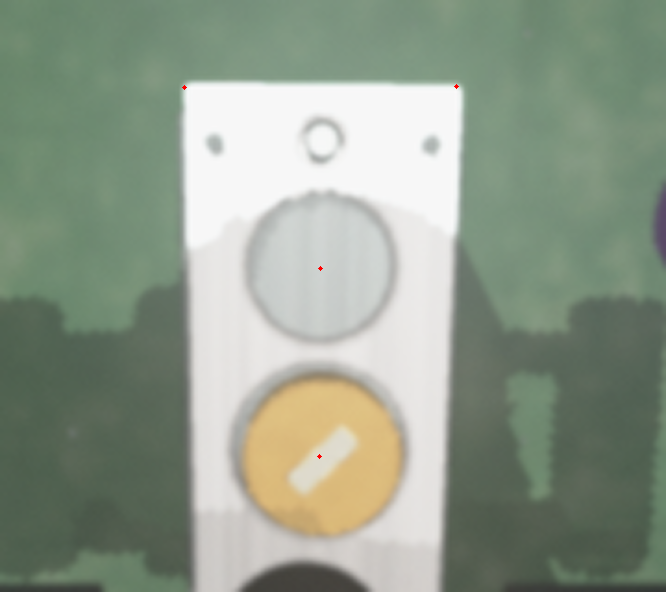

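Call:
carry_out([
  [[0,1,-15,0,0,0],[0,2,-40,0,0,0],[0,3,-59,0,0,0],[0,3.2,-61.5,0,0,0],[20,3.2,-61.5,0,0,0],[45,3.2,-61.5,0,0,0],[65,3.2,-61.5,0,0,0],[68,3.2,-61.5,0,0,0],[68,3.2,-61.5,0,0,0]],
])

```text
clock: 15.42
tool_pos: [0.4816, -0.3426, 0.0624]
orientation: [-117.7, 90.0, -56.3]
force: [0.6, 0.3, 0.3]
opening: 0.0281
```

```bash
python3 - <<'E'
from h import *
from plant import *
s=snapshot('side'); im=s['color'][:,:,::-1]; d=cv2.resize(im[170:270,270:350],None,fx=5,fy=5,interpolation=cv2.INTER_CUBIC)
cv2.imwrite('pics/g9.png',d)
delta(carr(0,-.088,.046),Rdown(-1))
E
```

```text
t 15.47 pos [ 0.4819 -0.3427  0.0629] open 0.0281 F [-0.2 -0.  -0.2] j [-16.5  21.6 -21.7   0.  -46.7 -12. ]
shift mm [16.9  0.5  0.5] turn [-0.01 -0.    0.06]
```

View pics/g9.png

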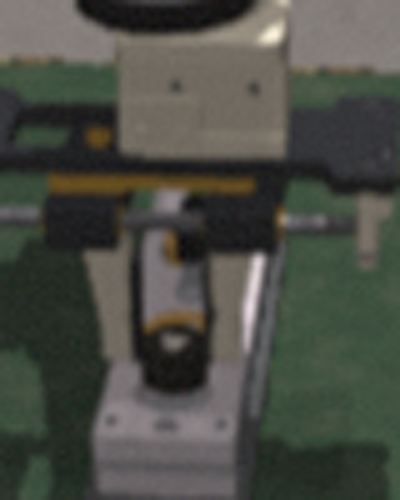

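Call:
carry_out([
  [[4,0.3,0.3,0,0,0],[8,0.3,0.3,0,0,0],[12,0.3,0.3,0,0,0],[14.5,0.3,0.3,0,0,0],[16,0.3,0.3,0,0,0],[16,0.3,0.3,0,0,0]],
])

```text
clock: 16.23
tool_pos: [0.4811, -0.3421, 0.046]
orientation: [103.0, 90.0, 164.4]
force: [0.8, 0.5, -0.6]
opening: 0.0284
```

```bash
python3 - <<'E'
from h import *
from plant import *
s=snapshot('side'); im=s['color'][:,:,::-1]; d=cv2.resize(im[170:270,270:350],None,fx=5,fy=5,interpolation=cv2.INTER_CUBIC)
cv2.imwrite('pics/g10.png',d)
delta(carr(0,-.088,.046),Rdown(-1))
E
```

```text
t 16.27 pos [ 0.4811 -0.3421  0.0461] open 0.0282 F [-0.7 -0.5 -0.7] j [-16.5  22.7 -22.6   0.  -44.7 -12.1]
shift mm [ 0.1 -0.5  0.4] turn [-0.02 -0.   -0.  ]
```

View pics/g10.png

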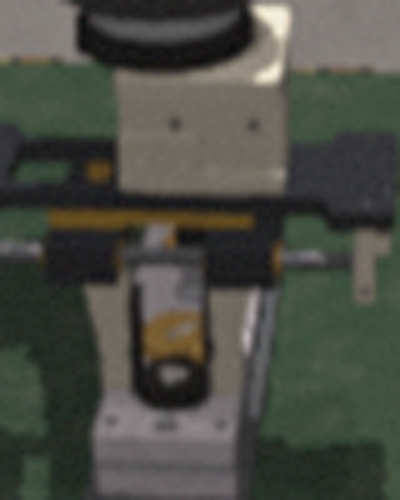

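In the bore with no contact force; releasing and rising to grip-bar hover height.

Call:
carry_out([
  [[0,0,0,0,0,0],[0,0,0,0,0,0],[0,0,0,0,0,0],[-3,0,0,0,0,0],[-20,0,0,0,0,0],[-50,0,0,0,0,0],[-80,0,0,0,0,0],[-95,0,0,0,0,0],[-95,0,0,0,0,0]],
], hand=-1)

```text
clock: 17.4
tool_pos: [0.4817, -0.3423, 0.1425]
orientation: [-78.3, 89.8, -16.8]
force: [-0.3, 0.0, -0.5]
opening: 0.0877
```

```bash
python3 - <<'E'
from h import *
from plant import *
s=snapshot('side'); im=s['color'][:,:,::-1]; d=cv2.resize(im[170:270,270:350],None,fx=5,fy=5,interpolation=cv2.INTER_CUBIC)
s=snapshot('scene'); im=s['color'][:,:,::-1]; e=cv2.resize(im[170:250,270:400],None,fx=3,fy=3,interpolation=cv2.INTER_CUBIC)
s=snapshot('wrist'); b=s['color'][:,:,::-1];
o=np.zeros((500,800,3),np.uint8); o[:500,400:]=d; o[:240,:390]=e; o[250:500,:400]=cv2.resize(b,(400,250)); cv2.imwrite('pics/g11.png',o)
delta(carr(0,0,.14),Rdown(-1))
E
```

```text
t 17.55 pos [ 0.4804 -0.3418  0.1399] open 0.0879 F [-0.1 -1.3  0.4] j [-16.5  16.7 -17.   -0.  -56.4 -12.1]
shift mm [-0.1 -1.2 88.4] turn [-0.04 -0.   -0.1 ]
```

View pics/g11.png

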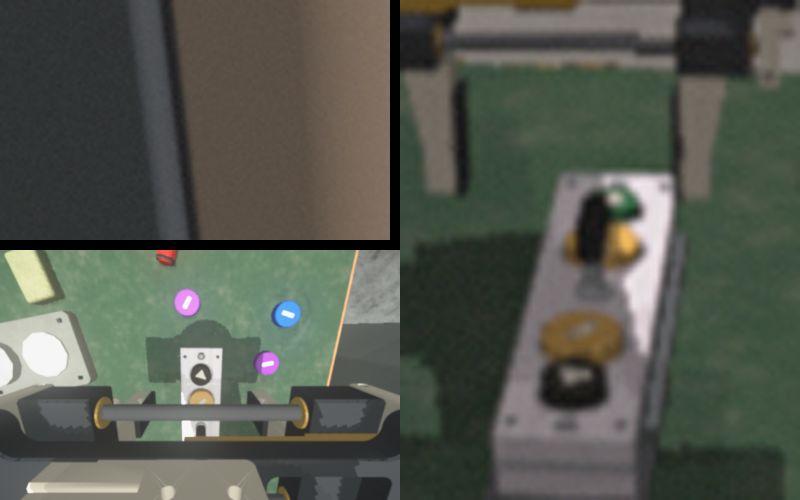

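Call:
carry_out([
  [[0,0,12,0,0,0],[0,-0.5,40,0,0,0],[0,-1,70,0,0,0],[0,-1,87,0,0,0],[0,-1,88.5,0,0,0],[15,-1,88.5,0,0,0],[28,-1,88.5,0,0,0],[30,-1,88.5,0,0,0],[30,-1,88.5,0,0,0]],
])

```text
clock: 18.68
tool_pos: [0.5239, -0.2652, 0.1107]
orientation: [121.0, 90.0, -177.5]
force: [-0.3, 1.2, 0.5]
opening: 0.0877
```

```bash
python3 - <<'E'
from h import *
from plant import *
s=snapshot('wrist'); b=s['color'][:,:,::-1];c=Cam(s)
q=c.proj([carr(x,y,.089) for x in(-.007,.007) for y in(-.02,.02)]);print(q.round(1))
x0,y0=220,60
a=cv2.resize(b[y0:y0+240,x0:x0+200],None,fx=3,fy=3)[:590]
for u in q: cv2.circle(a,tuple(int(round(v)) for v in (u-[x0,y0]+.5)*3),2,(0,0,255),-1)
cv2.imwrite('pics/g12.png',a)
delta(carr(0,0,.0595),Rdown(-1))
E
```

```text
[[333.8 198.6]
 [333.3 253.6]
 [312.8 198.6]
 [313.3 253.7]]
t 18.73 pos [ 0.5242 -0.2652  0.1111] open 0.0877 F [ 0.2 -0.1  1.3] j [ -7.8  18.1 -19.3   0.  -52.6 -20.8]
shift mm [51.6  0.7  0.2] turn [-0.05 -0.01 -0.  ]
```

View pics/g12.png

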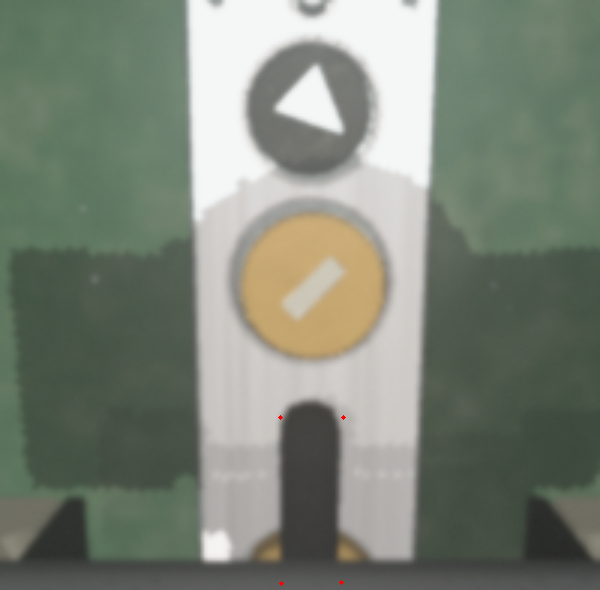

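Call:
carry_out([
  [[6,0.5,0.2,0,0,0],[18,0.5,0.2,0,0,0],[32,0.5,0.2,0,0,0],[45,0.5,0.2,0,0,0],[51,0.5,0.2,0,0,0],[51,0.5,0.2,0,0,0],[51,0.5,0.2,0,0,0]],
])

```text
clock: 19.6
tool_pos: [0.5242, -0.2645, 0.0604]
orientation: [-81.5, 90.0, -20.0]
force: [-0.1, 0.1, -0.1]
opening: 0.0874
```

```bash
python3 - <<'E'
from h import *
delta(carr(0,0,.0595),Rdown(-1))
E
```

```text
t 19.6 pos [ 0.5242 -0.2645  0.0604] open 0.0874 F [-0.1  0.1 -0.1] j [ -7.7  21.4 -22.3   0.  -46.2 -20.8]
shift mm [ 0.9  0.4 -0.4] turn [-0.02  0.    0.03]
```

Call:
carry_out([
  [[0.5,0,0,0,0,0],[0.5,0,0,0,0,0],[0.5,0,0,0,0,0],[0.5,0,0,0,0,0],[0.5,0,0,0,0,0],[0.5,0,0,0,0,0],[0.5,0,0,0,0,0],[0.5,0,0,0,0,0]],
], hand=1)

```text
clock: 20.6
tool_pos: [0.5238, -0.2644, 0.0595]
orientation: [94.0, 90.0, 155.4]
force: [-0.9, -0.0, -5.1]
opening: 0.0139
```

```bash
python3 - <<'E'
from h import *
from plant import *
delta(carr(0,0,.0595),Rdown(-1))
o=get_obs(); print(o['moment'])
s=snapshot('side'); im=s['color'][:,:,::-1]; d=cv2.resize(im[170:270,270:350],None,fx=5,fy=5,interpolation=cv2.INTER_CUBIC)
cv2.imwrite('pics/g13.png',d)
E
```

```text
t 20.6 pos [ 0.5238 -0.2644  0.0595] open 0.0139 F [-0.9 -0.  -5.1] j [ -7.7  21.5 -22.4  -0.  -46.2 -20.8]
shift mm [ 0.  -0.1 -0.3] turn [-0.03 -0.   -0.01]
[-0.12982066 -0.22696497 -0.14407969]
```

View pics/g13.png

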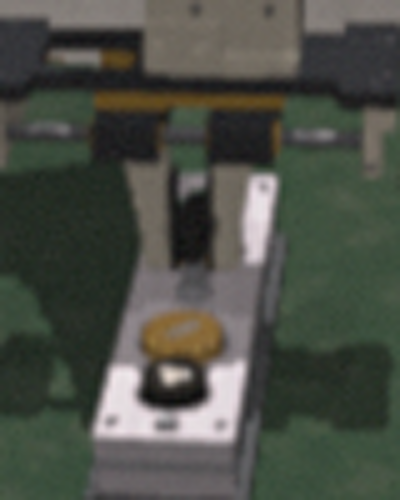

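Call:
carry_out([
  [[-2,0,0,0,0,0],[-5,0,0,0,0,0],[-9,0,0,0,0,0],[-14,0,0,0,0,0],[-20,0,0,0,0,0],[-27,0,0,0,0,0],[-34,0,0,0,0,0],[-40,0,0,0,0,0],[-43,0,0,0,0,0],[-43,0,0,0,0,0]],
])

```text
clock: 21.9
tool_pos: [0.524, -0.2644, 0.1028]
orientation: [-67.5, 90.0, -6.0]
force: [-0.3, 0.4, -6.2]
opening: 0.0139
```

```bash
python3 - <<'E'
from h import *
from plant import *
delta(carr(0,0,.0595),Rdown(-1))
s=snapshot('side'); im=s['color'][:,:,::-1]; d=cv2.resize(im[150:270,260:360],None,fx=5,fy=5,interpolation=cv2.INTER_CUBIC)
cv2.imwrite('pics/g14.png',d)
E
```

```text
t 21.9 pos [ 0.524  -0.2644  0.1028] open 0.0139 F [-0.3  0.4 -6.2] j [ -7.7  18.6 -19.9  -0.  -51.5 -20.8]
shift mm [43.3  0.2 -0.4] turn [-0.03  0.01  0.02]
```

View pics/g14.png

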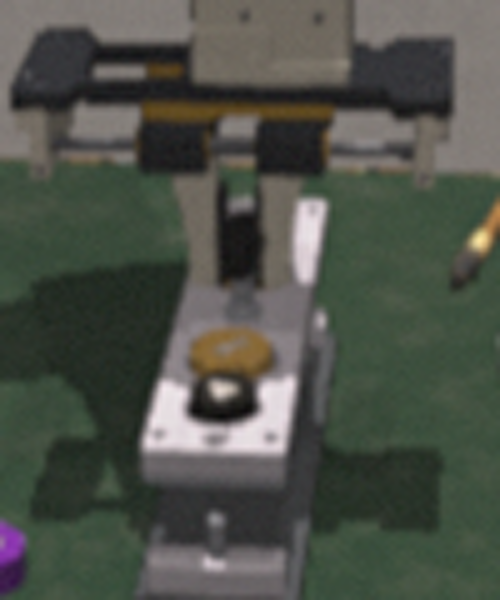

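Call:
carry_out([
  [[-4,0,0,0,0,0],[-14,0,0,0,0,0],[-30,0,0,0,0,0],[-48,0,0,0,0,0],[-68,0,0,0,0,0],[-88,0,0,0,0,0],[-106,0,0,0,0,0],[-120,0,0,0,0,0],[-128,0,0,0,0,0],[-130,0,0,0,0,0]],
])

```text
clock: 23.2
tool_pos: [0.5239, -0.2644, 0.233]
orientation: [-57.8, 90.0, 3.7]
force: [0.4, 0.8, -5.6]
opening: 0.014
```

Call:
carry_out([
  [[0,0,0,0,0,-0.5],[0,0,0,0,0,-1.5],[0,0,0,0,0,-3.5],[0,0,0,0,0,-6],[0,0,0,0,0,-9],[0,0,0,0,0,-12],[0,0,0,0,0,-15],[0,0,0,0,0,-17.5],[0,0,0,0,0,-19.5],[0,0,0,0,0,-20]],
])

```text
clock: 24.45
tool_pos: [0.5226, -0.2641, 0.2319]
orientation: [-90.1, 70.0, -28.6]
force: [0.5, 0.6, -4.9]
opening: 0.0138
```

```bash
python3 - <<'E'
from h import *
from plant import *
delta(carr(0,0,.235),Rdown(-1,tip=40))
s=snapshot('side'); im=s['color'][:,:,::-1]; d=cv2.resize(im[50:290,200:450],None,fx=2.4,fy=2.4,interpolation=cv2.INTER_CUBIC)
cv2.imwrite('pics/g15.png',d)
E
```

```text
t 24.45 pos [ 0.5226 -0.2641  0.2319] open 0.0138 F [ 0.5  0.6 -4.9] j [ -2.2   0.3 -32.5  13.6 -40.  -35.4]
shift mm [-2.5 -2.2  0. ] turn [ 1.000e-02 -3.000e-02 -2.005e+01]
```

View pics/g15.png

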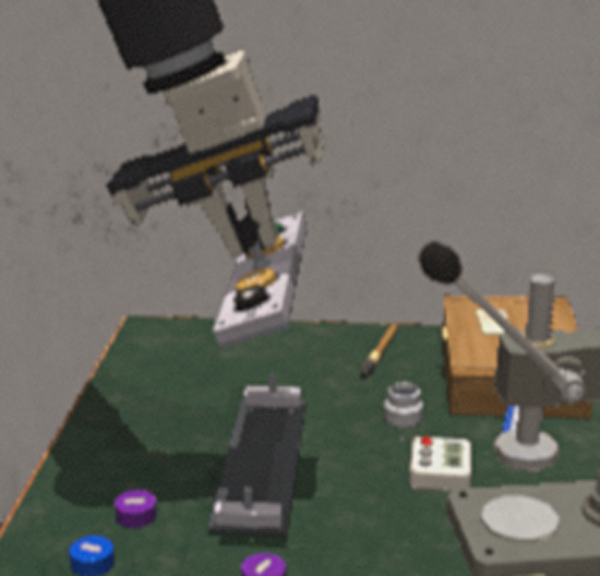

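Call:
carry_out([
  [[0,0,0,0,0,-0.5],[0,0,0,0,0,-1.5],[0,0,0,0,0,-3.5],[0,0,0,0,0,-6],[0,0,0,0,0,-9],[0,0,0,0,0,-12],[0,0,0,0,0,-15],[0,0,0,0,0,-17.5],[0,0,0,0,0,-19.5],[0,0,0,0,0,-20]],
])

```text
clock: 25.75
tool_pos: [0.5304, -0.269, 0.2549]
orientation: [-89.8, 52.0, -28.3]
force: [-0.2, -0.8, -6.2]
opening: 0.0143
```

Call:
carry_out([
  [[0,0,0,0,0,0],[0,0,0,0,0,0],[0,0,0,0,0,0],[0,0,0,0,0,0]],
])

```text
clock: 26.25
tool_pos: [0.5309, -0.2686, 0.2547]
orientation: [-89.8, 52.1, -28.3]
force: [0.1, 0.3, -5.3]
opening: 0.0135
```

```bash
python3 - <<'E'
from h import *
from plant import *
import h
delta(carr(0,0,.235),Rdown(-1,tip=40))
o,p,C=cur()
print('carrier under', p+C@[.033,0,0], 'tilt',np.degrees(np.arccos(-C[2,0])),'zz',np.degrees(np.arccos(C[2,2])), np.abs(o['qvel']).max())
s=snapshot('side'); im=s['color'][:,:,::-1]; d=cv2.resize(im[100:220,250:370],None,fx=4.5,fy=4.5,interpolation=cv2.INTER_CUBIC)
cv2.imwrite('pics/g16.png',d)
s=snapshot('scene'); cv2.imwrite('pics/g17.png',s['color'][:,:,::-1])
E
```

```text
t 26.25 pos [ 0.5309 -0.2686  0.2547] open 0.0135 F [ 0.1  0.3 -5.3] j [-18.2  -7.4 -58.2  75.2  -6.4 -83.3]
shift mm [10.5 18.6 -0. ] turn [ 0.    0.14 -2.07]
carrier under [ 0.54875859 -0.27818505  0.22870598] tilt 37.92972243111715 zz 89.891646758217 0.15403931464213713
```

View pics/g16.png

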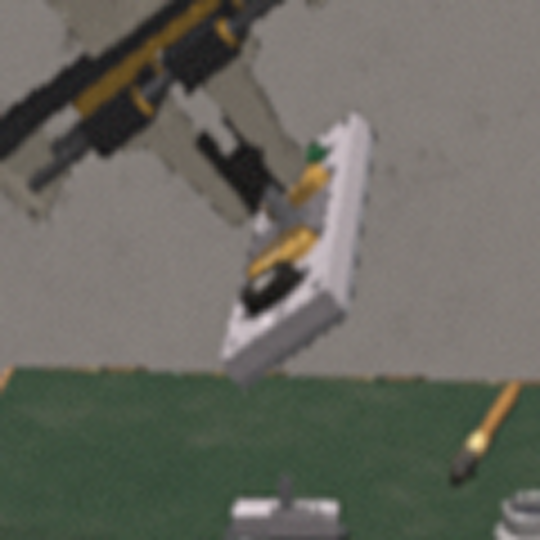

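View pics/g17.png

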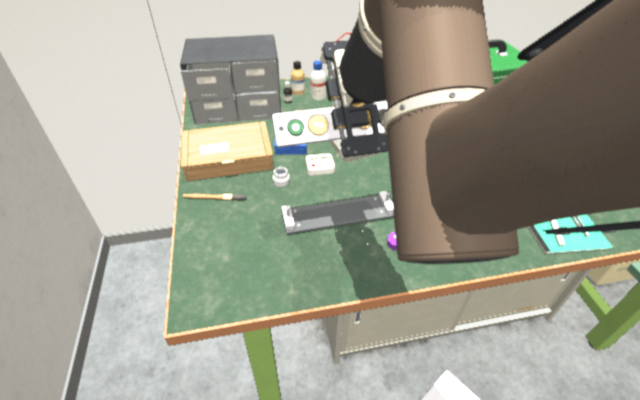

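```bash
python3 - <<'E'
from h import *
def tri(a,b):
    f=lambda X:np.r_[(SC.proj(X)-a).ravel(),(SI.proj(X)-b).ravel()]
    r=least_squares(f,[.7,-.4,.1]); return r.x.round(3),np.abs(r.fun).max().round(1)
print('ball',tri([402,60],[383,158]))
print('column top',tri([346,75],[425,166]))
print('base corner',tri([352,158],[392,278]))
o,p,C=cur()
a=np.radians(-28.5); d=np.array([np.cos(a),np.sin(a),0])
for L,dz in((.03,0),(.06,-.01),(.08,-.02)): print(((d*L+[0,0,dz])@C*1000).round(1), (C.T@d).round(3))
E
```

```text
ball (array([ 0.579, -0.49 ,  0.287]), np.float64(1.0))
column top (array([ 0.705, -0.444,  0.227]), np.float64(4.3))
base corner (array([ 0.651, -0.446, -0.016]), np.float64(3.0))
[ 18.4 -23.7  -0. ] [ 0.615 -0.789 -0.001]
[ 44.8 -41.2  -0.1] [ 0.615 -0.789 -0.001]
[ 65.  -50.8  -0.1] [ 0.615 -0.789 -0.001]
```

```bash
python3 - <<'E'
from h import *
o,p,C=cur()
for v in([.02,0,-.003],[.055,0,-.01]): print((np.array(v)@C*1000).round(1))
E
```

```text
[ 13.2 -12.    9.5]
[ 37.7 -32.   26.2]
```

Call:
carry_out([
  [[0.6,-0.6,0.5,0,0,0],[2,-1.8,1.5,0,0,0],[4,-3.6,2.8,0,0,0],[6,-5.5,4.3,0,0,0],[8.5,-7.5,6,0,0,0],[10.5,-9.5,7.5,0,0,0],[12,-11,8.6,0,0,0],[13,-11.8,9.3,0,0,0],[13.2,-12,9.5,0,0,0],[13.2,-12,9.5,0,0,0]],
])

```text
clock: 27.6
tool_pos: [0.5507, -0.2691, 0.252]
orientation: [-89.8, 52.0, -28.3]
force: [-0.3, -0.1, -5.6]
opening: 0.0138
```

```bash
python3 - <<'E'
from h import *
delta([.586,-.2686,.245],Rdown(-1,tip=40))
o,p,C=cur()
print('carrier under', p+C@[.033,0,0], 'tilt',np.degrees(np.arccos(-C[2,0])),'zz',np.degrees(np.arccos(C[2,2])))
E
```

```text
t 27.6 pos [ 0.5507 -0.2691  0.252 ] open 0.0138 F [-0.3 -0.1 -5.6] j [-24.   -5.3 -57.4  88.7  -2.7 -92.3]
shift mm [ 24.5 -20.   17.2] turn [-0.03  0.11 -2.05]
carrier under [ 0.56852692 -0.27867803  0.22595268] tilt 37.95343386453622 zz 89.89303522848458
```

```bash
python3 - <<'E'
from h import *
from plant import *
o,p,C=cur(); print(p,np.abs(o['qvel']).max(),o['force'],o['opening'])
# predicted carrier corners/mount tops if rigid in hand: carrier frame from tool
G=p+C@[-.0188,0,0]
x=-C[:,1];y=C[:,2];z=-C[:,0]
O=p-z*.0335
P=lambda a,b,c:O+a*x+b*y+c*z
pts=[P(a,b,.017) for a in(-.03,.03) for b in(-.127,.127)]
tops=[P(0,.088,.023),P(0,.045,.023),P(0,-.045,.023),P(0,-.088,.026)]
s=snapshot('side'); im=s['color'][:,:,::-1]; x0,y0=250,100
d=cv2.resize(im[y0:y0+120,x0:x0+120],None,fx=5,fy=5,interpolation=cv2.INTER_CUBIC)
for u in SI.proj(pts+tops): cv2.circle(d,tuple(int(round(v)) for v in (u-[x0,y0]+.5)*5),3,(0,0,255),-1)
cv2.imwrite('pics/g18.png',d)
s=snapshot('wrist'); c=Cam(s); b=cv2.resize(s['color'][:,:,::-1],None,fx=1.2,fy=1.2)
for u in c.proj(pts+tops): cv2.circle(b,tuple(int(round(v)) for v in u*1.2),3,(0,0,255),-1)
cv2.imwrite('pics/g19.png',b)
s=snapshot('scene'); cv2.imwrite('pics/g20.png',cv2.resize(s['color'][80:220,180:400,::-1],None,fx=3.5,fy=3.5,interpolation=cv2.INTER_CUBIC))
E
```

```text
[ 0.55065984 -0.26905085  0.25197354] 0.21721988460454203 [-0.29732776 -0.12724542 -5.63014234] 0.013845985344767915
```

View pics/g18.png

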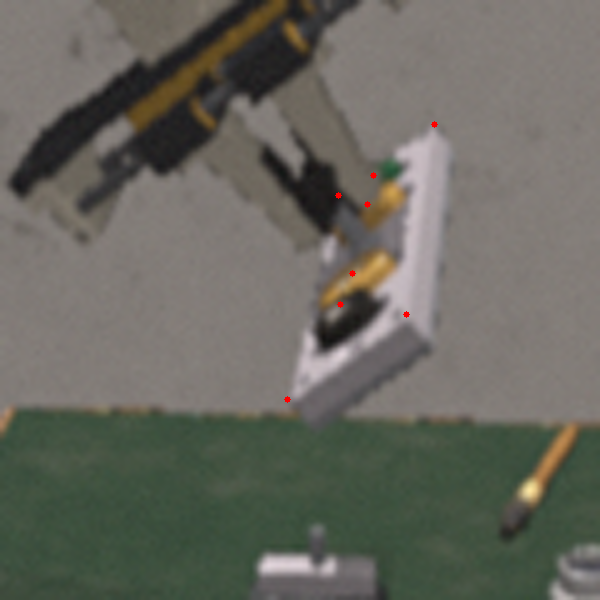

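View pics/g19.png

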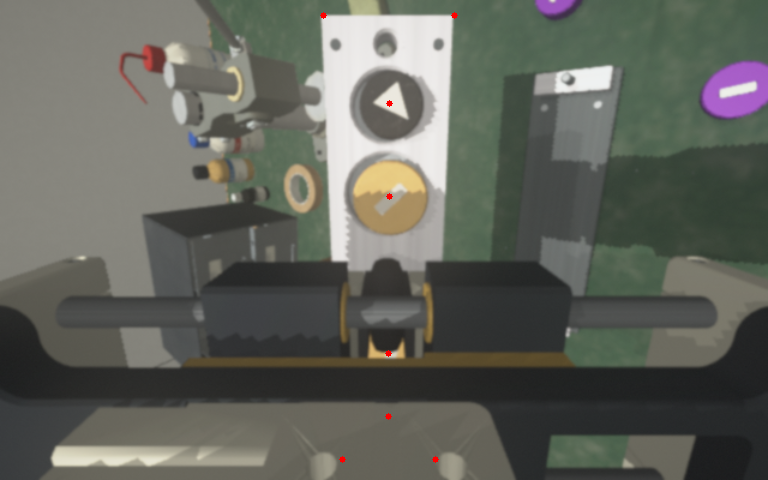

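View pics/g20.png

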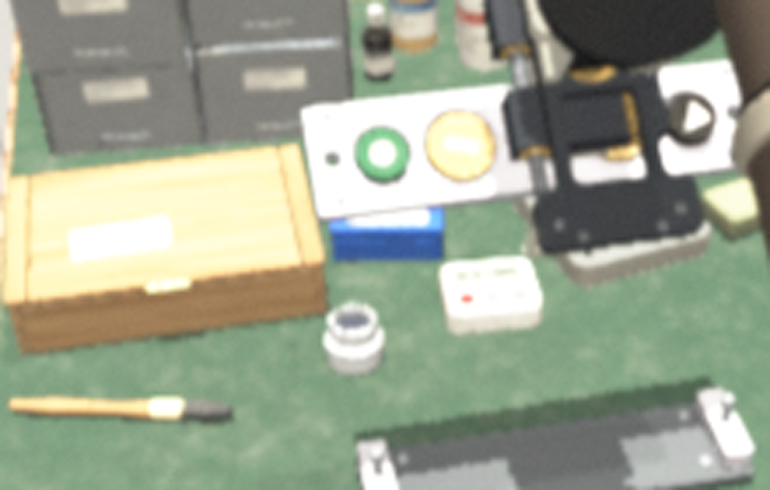

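Call:
carry_out([
  [[0,0,0,0,0,0],[0,0,0,0,0,0],[0,0,0,0,0,0],[0,0,0,0,0,0],[0,0,0,0,0,0],[0,0,0,0,0,0]],
])

```text
clock: 28.5
tool_pos: [0.5507, -0.2689, 0.2519]
orientation: [-89.8, 52.1, -28.3]
force: [0.2, -0.0, -4.3]
opening: 0.0138
```

```bash
python3 - <<'E'
from h import *
from plant import *
delta([.586,-.2686,.245],Rdown(-1,tip=40))
o,p,C=cur(); tilt=np.degrees(np.arccos(-C[2,0])); print(tilt,(p+C@[.033,0,0]).round(4),np.abs(o['qvel']).max())
if 33<tilt<47 and o['opening']>.012: print(close_job())
E
```

```text
t 28.5 pos [ 0.5507 -0.2689  0.2519] open 0.0138 F [ 0.2 -0.  -4.3] j [-24.   -5.3 -57.4  88.7  -2.7 -92.3]
shift mm [ 24.5 -20.   17.1] turn [-0.02  0.12 -2.05]
37.94990410080004 [ 0.5686 -0.2785  0.2259] 0.0932108163346944
the job is handed in; nothing more can be done
None
```

I put both loose mounts in their bores: the amber large mount left of the grip bar and the black small mount at the right end. I then drew the carrier straight up off the dowels by its grip bar, tipped it front edge down, and handed it in at 28.5 s while still holding it. No verdict was reported.

**Last checks:**
- **Tilt:** the carrier is tipped about 38°, with the long side level within 0.2° and turned less than 1° from the stand.
- **Height and hold:** the underside centre is about 226 mm up. The arm was still, and the grip opening was steady at 13.8 mm on the 14 mm bar.
- **Mounts:** the pictures show all four mounts in their bores.
- **Bystanders:** the loupe, timer and brush looked undisturbed. I judged this by eye and did not measure it.

**What fell short or disagreed:**
- **Last tilt move:** the arm ran into joint 3's range, so it stopped at 38° instead of 40° and about 23 mm higher than I commanded. I moved about 20 mm away from that limit. The final pose still sits close to two limits: joint 3 is at −57.4° (limit −58.28°) and joint 5 at −2.7° (limit −0.11°).
- **Side camera:** the carrier's corners appeared 3 to 5 mm from where the arm's own pose put them. The wrist camera agreed with the arm.

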